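One stroke of the oil pump, then the measure into its caddy cell

TASK

Stand the steel measuring cup on the plank with its mouth centred under the spout of the pump bottle and let go of it; then press the pump head all the way down and let it spring fully back up while the cup stays there, and afterwards set the cup down, standing, on the cork pad in the free cell of the wooden caddy. Keep the cup upright throughout and never let it drop, never work the pump without the cup beneath the spout, and leave everything else where it stands.

Things in the scene. Friction and masses are not known exactly. Their poses are not given: they have to be found in the camera images.
- bottle: Amber pump bottle, 68 mm diameter, 130 mm tall, black collar (38 mm diameter) up to 146 mm, on a 90 mm square steel foot 6 mm thick that is screwed to the plank (fixed). Origin: centre of the underside, on the plank (plank top is 12 mm above the work surface). z up along the bottle's axis; the spout points along its -x.
- pump (a joint): Sprung white pump head on the bottle: 0 = fully up, 0.012 = fully down (m, straight down). Springs back by itself; about 3 N to start, 9 N at the bottom stop.
- pump_top (a point): Centre of the flat top of the white pump head (36 mm diameter disc), on the bottle's axis, 190 mm above the plank when up. Press here.
- spout (a point): Mouth of the spout, the lower end of a 10 mm thick tube 75 mm from the bottle's axis, facing down, 153 mm above the plank when the head is up; moves with the head. The spout tube runs from the head to here.
- measure: Loose steel measuring cup, round, 54 mm outer diameter, 60 mm tall, wall 3 mm, open top, 120 g, with a straight black handle along its -x: a bar 12 mm wide (y) and 12 mm high, its mid-height 52 mm above the cup's underside, reaching from the wall to 126 mm from the cup's axis. Origin: centre of the cup's underside; z up.
- measure_grip (a point): Point to grip on the handle of the measuring cup, in the middle of the bar's section, 85 mm from the cup's axis and 52 mm above its underside. Grip across the bar's 12 mm width.
- crate: Dark wooden caddy, fixed, 100 mm (x) by 260 mm (y), 34 mm tall, walls 5 mm, floor 5 mm, two dividers making three cells in a row along its y, centres at y = -85, 0 and +85 mm, each about 90 mm by 80 mm inside. Origin: centre of the underside, on the plank. Front (towards the robot) is its -x.
- pad: Round cork pad, 64 mm diameter, 3 mm thick, fixed on the floor of the free cell. Origin: centre of its underside, 5 mm above the caddy's underside.
- jar: Closed glass spice jar with yellow cap, 56 mm diameter, 80 mm tall, standing in one caddy cell; leave alone. Origin: centre of the underside.
- katori: Small steel bowl, 68 mm diameter at the rim, 36 mm tall, standing in one caddy cell; leave alone. Origin: centre of the underside.
- funnel: Red plastic funnel standing mouth down on the plank, 88 mm diameter, 100 mm tall; leave alone. Origin: centre of the underside.
- spatula: Spatula with green handle, 240 mm long, lying flat on the plank in front of the caddy; leave alone. Origin: under its middle; its length runs along its x.
There are look-alikes about, which are no part of the job. Leave any green look-alike of the measure alone.

How it is judged:
By the outcome, as a careful person would: the job done as asked, in the order asked, and still so for the second after the job is handed in, with the robot touching nothing.
It also fails if it takes over 64 s, if anything falls off the work surface, if the arm or the gripper's body presses on something with over 40 N, if the wrist force passes 120 N, or if a joint passes its speed limit or range.

ROBOT

A 6-joint arm with a two-finger parallel gripper is mounted at the origin on the work surface. World frame = base frame: x ahead of the robot, y to its left, z up, the work surface at z = 0. Lengths are in m, angles in rad, forces in N, time in s.
With the tool pointing down it reaches from about 0.375 to 0.975 m from the base axis. Payload 3.8 kg.
Tool frame: the origin (TCP) lies at the very end of the fingers, on their centre line; the grasp point (between the pads) lies 19 mm behind it; z points along the fingers, y is the line along which they close (so a half turn about z gives the same grasp; the last joint's range is limited). The gripper opens to 85 mm and grips with 20 to 120 N. Pads are 22 mm wide; open, the fingers measure 114 mm over their backs; the gripper's body (76 mm by 85 mm) begins 54 mm behind the grasp point. The pads swing forward as they close: fully open they stand 13 mm farther back than shut.
Start: joints at [1.233, 0.264, 1.604, -0, 1.274, -0.037], TCP at [0.2, 0.645, 0.231] pointing down, gripper open.
Joint ranges: [-2.63, 2.63], [-0.94, 2.18], [0.31, 2.57], [-1.31, 4.45], [0, 2.66], [-2.55, 2.55]. Speed limits (rad/s): [2.57, 2.57, 3.14, 3.14, 3.14, 3.14].

INTERFACE

Orientations are given as a rotation vector (axis times angle).
In Python, from workcell import read_state, read_camera, calibration, finish_job gives the robot as it stands.
- The arm moves only by the tool step_arm, never from a script. Its argument "commands" is a list of rows, each an object of numbers: "fingers": the gripper's target within -1 to 1 (shut at 1, half-way at 0, fully open at -1); "dx", "dy", "dz": the shift along the tool's x, y, z in m; "roll": the turn about the tool's z in degrees. In form: [{"fingers": .., "dx": .., "dy": .., "dz": .., "roll": ..}, ...]. A call has 1 to 8 rows; each row is the pose to reach, as a shift and turn from the pose commanded when the call began, along the tool's axes at that moment; what a row does not reach only later rows make up. A row lasts 1/8 s, in which the tool goes at most 62.5 mm and 10.7 degrees, less where a joint would pass 70% of its speed; a pose out of reach is approached as far as the arm can. A call with a gripper value outside its range is refused whole. The fingers move at their own pace and stop on an object; "squeeze" is the grip in N (left out, the last holds). Time passes only in rows, so rows that repeat a pose let the fingers close. It gives the time, the measured TCP pose, the force, the opening and the grip force at its end, in the units of the state.
- read_state(): the state, without advancing time (a new reading comes with each control period).
- read_camera(name): name is "scene" or "top" or "wrist"; returns (picture, depth): 420x560x3 uint8, blue, green, red; 420x560 float32, m along the optical axis (not along the pixel's ray), 0 where there is no reading.
- calibration(name): a dict with "intrinsics" (3x3 intrinsics, pixels), "k1" (the pictures are not rectified: a ray, as slopes to the right and down, at radius r is drawn at 1 + k1 r^2 times it, then the intrinsics apply), "world_to_cam" (4x4, takes a point from world to camera coordinates). Camera axes: x right, y up, looking along -z (the intrinsics and any distortion apply to the point x, -y, -z); pixel columns grow to the right and rows downward; lengths in m; the calibration is good to about 2 mm. A picture is of the moment at which its call begins: read the wrist's pose just before it. calibration takes no time and is no camera call; for the wrist camera it gives the pose at the moment of the call.
- finish_job(): hands the job in; it is judged then, once.
The state is a dict: "time": time; "q": joint angles; "joint_vel": joint speeds; "joint_torque": joint torques, N m; "tool_pos": TCP position; "tcp_rot": TCP orientation; "wrist_force": force on the tool from outside, world axes, zero at the start; "torque": the same for the moment, N m; "width": opening from 0.0 (shut) to 1.0 (fully open); "grip_force": force on a finger pad.
Only numpy, scipy, OpenCV 4.12 (cv2) and the standard library are available. Lean on these libraries where they do the work, as an engineer would, in place of code of your own. Each camera call takes 0.05 s, during which the arm holds its last target. There are 200 camera calls.

## Working session

There is one attempt and no reset: what is moved stays moved. The work goes in short steps, Python scripts to look and compute and a tool call to move; the robot and the scene stay as the last step left them, time stands still between calls to the robot, and variables do not carry over. Pictures are saved under pics/ and viewed, at most 10 in all, crops included, and the job is handed in when it is done.

Besides the shell and the picture viewer there is one more tool, called as name(argument=value, ...) on one line, values as JSON. step_arm: Moves the arm, as the interface text tells. Its arguments: {"type":"object","properties":{"commands":{"type":"array","items":{"type":"object","properties":{"fingers":{"type":"number"},"dx":{"type":"number"},"dy":{"type":"number"},"dz":{"type":"number"},"roll":{"type":"number"}}}},"squeeze":{"type":"number"}},"required":["commands"]}

```bash
mkdir -p pics; ls; cat > h.py <<'E'
import numpy as np, cv2
from scipy.spatial.transform import Rotation as R
from workcell import *
def grab(n,save=None):
    s=read_state(); c=calibration(n); im,d=read_camera(n)
    if save: cv2.imwrite('pics/'+save,im)
    return im,d,c
def cloud(d,c):
    K=np.array(c["intrinsics"]);h,w=d.shape
    v,u=np.mgrid[:h,:w].astype(np.float64)
    k=c["k1"]
    p=cv2.undistortPoints(np.stack([u.ravel(),v.ravel()],1)[:,None],K,np.array([k,0,0,0.]),None)[:,0]
    z=d.ravel()
    P=np.stack([p[:,0]*z,-p[:,1]*z,-z,np.ones_like(z)])
    W=np.linalg.inv(np.array(c["world_to_cam"]))@P
    W=W[:3].T.reshape(h,w,3); W[d<=0]=np.nan
    return W
E
python3 - <<'E'
from h import *
for n in("scene","top"):
    im,d,c=grab(n,n+'0.png'); np.save(n+'0.npy',cloud(d,c))
    print(n,np.linalg.inv(np.array(c["world_to_cam"]))[:3].round(2).tolist(),c["k1"])
print(read_state())
E
```

```text
pics
scene [[0.78, -0.43, 0.45, 0.96], [0.62, 0.55, -0.56, -0.59], [-0.01, 0.72, 0.69, 0.84]] 0.01799855407583756
top [[-0.02, 0.99, -0.15, 0.35], [-1.0, -0.02, -0.0, 0.0], [-0.01, 0.15, 0.99, 1.21]] -0.08495737098620806
{'time': 0.1, 'q': array([ 1.23311769e+00,  2.64695217e-01,  1.60523480e+00, -1.49493865e-05,
        1.27370751e+00, -3.69234525e-02]), 'joint_vel': array([ 0.00023317, -0.00067026, -0.00258228, -0.00035513, -0.00056874,
        0.00185323]), 'joint_torque': array([ 4.45018513e-04, -5.16709256e+01, -3.68591774e+01, -1.69131813e-04,
        6.27574263e-03,  4.01219120e-05]), 'tool_pos': array([0.19976567, 0.64407081, 0.23007622]), 'tcp_rot': array([-0.47058463, -3.10577533,  0.00315972]), 'wrist_force': array([ 0.44812958, -0.48796485, -0.31129455]), 'torque': array([-0.03425882,  0.00873516, -0.01377292]), 'grip_force': 0.0, 'width': 1.0012562610443778}
```

View pics/scene0.png

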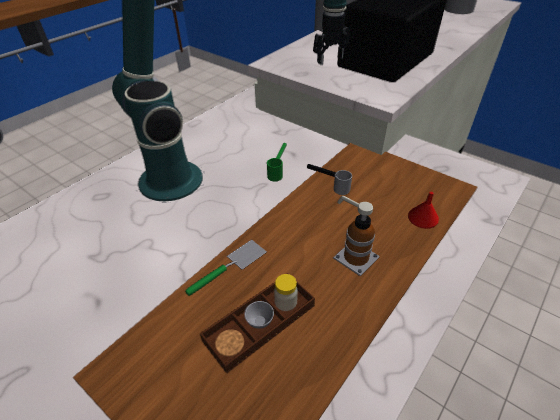

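View pics/top0.png

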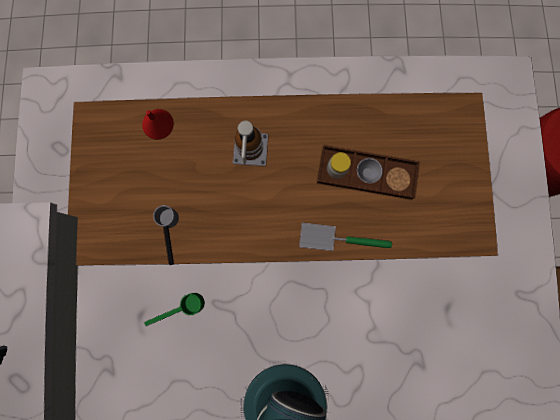

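The scene picture shows the steel cup at about (342,182), bottle (360,240), and the empty cork cell (230,343). In the top picture the cup is at (166,216) with its handle to (171,262), the pump head at (246,127), the spout tip near (243,158), and the pad at (398,179). The green look-alike at (192,303) is to be left alone.

```bash
python3 - <<'E'
from h import *
T=np.load('top0.npy');S=np.load('scene0.npy')
np.set_printoptions(precision=4,suppress=True)
print('plank',T[200,300],T[120,330],S[200,280])
for n,u,v in [('cup in',166,216),('h',168,232),('h',170,250),('hend',171,261),('head',246,127),('spout',243,157),('pad',398,179),('jar',341,158),('katori',370,170)]: print(n,T[v,u])
print('S pad',S[343,230],'head',S[208,365],'jar',S[283,286])
for N,W in (('T',T),('S',S)):
    def sel(x0,x1,y0,y1,z0,z1):
        m=(W[...,0]>x0)&(W[...,0]<x1)&(W[...,1]>y0)&(W[...,1]<y1)&(W[...,2]>z0)&(W[...,2]<z1); return W[m]
    c=T[216,166]
    P=sel(c[0]-.2,c[0]+.06,c[1]-.08,c[1]+.08,.056,.08)
    print(N,'cup+handle',len(P),P.min(0),P.max(0))
    a=P[P[:,0]<c[0]-.045]; f=np.polyfit(a[:,0],a[:,1],1); print('handle',len(a),f,a.min(0),a.max(0))
    b=P[(P[:,0]>c[0]-.025)&(P[:,2]>.066)]; (x,y),r=cv2.minEnclosingCircle(b[:,:2].astype(np.float32)); print('rim',x,y,r,len(b))
    c=T[127,246]; P=sel(c[0]-.05,c[0]+.05,c[1]-.05,c[1]+.05,.195,.21)
    if len(P):print('head',P.mean(0),P.min(0),P.max(0),len(P))
    P=sel(c[0]-.12,c[0]-.02,c[1]-.06,c[1]+.06,.165,.195)
    if len(P):print('spout',P.min(0),P.max(0),np.polyfit(P[:,0],P[:,1],1),len(P))
    c=T[179,398]; P=sel(c[0]-.2,c[0]+.2,c[1]-.1,c[1]+.3,.040,.050);print('crate',cv2.minAreaRect(P[:,:2].astype(np.float32)),len(P))
E
```

```text
plank [ 0.5321 -0.0524  0.0096] [ 0.7523 -0.1416  0.0133] [ 0.3587  0.1505 -0.001 ]
cup in [0.4962 0.3063 0.0157]
h [0.449  0.2877 0.0669]
h [0.4032 0.2812 0.0706]
hend [0.3756 0.2783 0.0713]
head [0.6766 0.0762 0.2027]
spout [0.6076 0.0845 0.1943]
pad [ 0.5824 -0.3184  0.0157]
jar [ 0.6236 -0.155   0.0976]
katori [ 0.6077 -0.2428  0.0203]
S pad [ 0.5867 -0.3175  0.021 ] head [0.6803 0.0726 0.2011] jar [ 0.6186 -0.1536  0.0957]
T cup+handle 355 [0.368  0.2725 0.0564] [0.5184 0.3271 0.0782]
handle 184 [0.158  0.2214] [0.368  0.2743 0.0589] [0.4512 0.2975 0.0762]
rim 0.4930020868778229 0.3003750145435333 0.028004009276628494 84
head [0.6693 0.0781 0.201 ] [0.6285 0.0604 0.1952] [0.6921 0.0951 0.2077] 219
spout [0.5986 0.0749 0.1705] [0.6553 0.0885 0.195 ] [-0.0955  0.1418] 66
crate ((0.6000471115112305, -0.23501110076904297), (0.26044198870658875, 0.09926300495862961), 78.746337890625) 738
S cup+handle 291 [0.2963 0.2278 0.0561] [0.5212 0.3292 0.0767]
handle 118 [0.2652 0.1745] [0.2963 0.2278 0.0567] [0.4505 0.2961 0.0746]
rim 0.49236637353897095 0.2987808883190155 0.029694052413105965 68
head [0.6735 0.0765 0.2003] [0.6268 0.0598 0.1951] [0.6947 0.0943 0.2052] 165
spout [0.6004 0.076  0.1689] [0.6552 0.0869 0.1949] [-0.0734  0.1264] 66
crate ((0.6022244691848755, -0.2329067587852478), (0.2601828873157501, 0.10155206173658371), 78.6295394897461) 1075
```

```bash
cat >> h.py <<'E'
def go(p,yaw_y=None):
    """tool shift and roll to TCP p with the closing line at world angle yaw_y (deg, mod 180)"""
    s=read_state(); M=R.from_rotvec(s['tcp_rot']).as_matrix()
    d=M.T@(np.array(p)-s['tool_pos'])
    a=np.degrees(np.arctan2(M[1,1],M[0,1])); r=0
    if yaw_y is not None: r=-((yaw_y-a+90)%180-90)
    print('t',round(s['time'],2),'pos',s['tool_pos'].round(4),'ydir',round(a,1),'tilt',M[:,2].round(4),'q6',s['q'][5].round(2),'F',s['wrist_force'].round(1),'w',round(s['width'],3))
    print('dx dy dz mm',(d*1000).round(1),'roll',round(r,1))
E
python3 -c "
from h import *
go((.409,.287,.20),99)"
```

```text
t 0.1 pos [0.1998 0.6441 0.2301] ydir 72.8 tilt [-7.0e-04 -1.9e-03 -1.0e+00] q6 -0.04 F [ 0.4 -0.5 -0.3] w 1.001
dx dy dz mm [-305.6 -279.    30.6] roll -26.2
```

step_arm(commands=[{"fingers": -0.3,"dx": -0.04,"dy": -0.036,"dz": 0.0,"roll": -3},{"fingers": -0.3,"dx": -0.08,"dy": -0.073,"dz": 0.0,"roll": -7},{"fingers": -0.3,"dx": -0.12,"dy": -0.11,"dz": 0.0,"roll": -10},{"fingers": -0.3,"dx": -0.16,"dy": -0.146,"dz": 0.005,"roll": -14},{"fingers": -0.3,"dx": -0.2,"dy": -0.182,"dz": 0.01,"roll": -17},{"fingers": -0.3,"dx": -0.24,"dy": -0.219,"dz": 0.015,"roll": -21},{"fingers": -0.3,"dx": -0.28,"dy": -0.255,"dz": 0.02,"roll": -24},{"fingers": -0.3,"dx": -0.306,"dy": -0.279,"dz": 0.03,"roll": -26}], squeeze=60)

```text
time: 1.1
tool_pos: [0.4105, 0.2855, 0.2012]
tcp_rot: [-0.24, 3.132, -0.0]
wrist_force: [0.6, -0.5, -0.2]
width: 0.649
grip_force: 0.0
```

step_arm(commands=[{"fingers": -0.3},{"fingers": -0.3},{"fingers": -0.3}])

```text
invalid input
```

```bash
python3 - <<'E'
from h import *
go((.409,.287,.045),99)
im,d,c=grab('wrist','w1.png'); np.save('w1.npy',cloud(d,c))
E
```

```text
t 1.1 pos [0.4105 0.2855 0.2012] ydir 98.8 tilt [ 6.e-04 -0.e+00 -1.e+00] q6 -1.17 F [ 0.6 -0.5 -0.2] w 0.649
dx dy dz mm [  1.3   1.7 156.2] roll -0.2
```

View pics/w1.png

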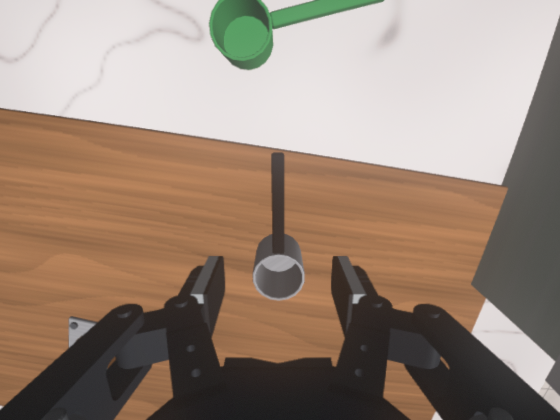

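The wrist view has the cup mouth centred at (279,277) and the handle running straight up to (278,155), parallel to the fingers' mid-line.

```bash
python3 - <<'E'
from h import *
W=np.load('w1.npy')
near=(abs(W[...,0]-.44)<.13)&(abs(W[...,1]-.29)<.07)
H=W[near&(W[...,2]>.065)&(W[...,2]<.085)&(W[...,0]<.455)]
f=np.polyfit(H[:,0],H[:,1],1); print('handle',len(H),f,np.degrees(np.arctan(f[0])),H.min(0),H.max(0), 'y at .409',np.polyval(f,.409), np.median(H[:,2]))
b=W[near&(W[...,2]>.066)&(W[...,2]<.085)&(W[...,0]>.47)]
A=np.c_[2*b[:,:2],np.ones(len(b))];x=np.linalg.lstsq(A,(b[:,:2]**2).sum(1),rcond=None)[0]; print('rim',x[:2],np.sqrt(x[2]+x[0]**2+x[1]**2),cv2.minEnclosingCircle(b[:,:2].astype(np.float32)))
E
```

```text
handle 1124 [0.15711039 0.22070265] 8.928774695911184 [0.36574093 0.27298266 0.0655535 ] [0.45499215 0.29750215 0.07110566] y at .409 0.2849608016121567 0.06852027103000533
rim [0.49028437 0.29804676] 0.025207642780624415 ((0.4909561574459076, 0.297923743724823), 0.027349909767508507)
```

step_arm(commands=[{"fingers": -0.3,"dx": 0.004,"dy": 0.001,"dz": 0.05},{"fingers": -0.3,"dx": 0.004,"dy": 0.001,"dz": 0.1},{"fingers": -0.3,"dx": 0.004,"dy": 0.001,"dz": 0.14},{"fingers": -0.3,"dx": 0.004,"dy": 0.001,"dz": 0.156},{"fingers": -0.3,"dx": 0.004,"dy": 0.001,"dz": 0.156}], squeeze=60)

```text
invalid input
```

```bash
python3 -c "
from h import *
go((.4068,.2847,.045),98.9)"
```

```text
t 1.15 pos [0.411  0.2823 0.1993] ydir 98.8 tilt [-5.0e-04 -4.4e-03 -1.0e+00] q6 -1.17 F [ 0.7 -2.4 -1.3] w 0.655
dx dy dz mm [  3.6   3.7 154.3] roll -0.1
```

step_arm(commands=[{"fingers": -0.3,"dx": 0.0,"dy": 0.0,"dz": 0.0,"roll": 0},{"fingers": -0.3,"dx": 0.0,"dy": 0.0,"dz": 0.03,"roll": 0},{"fingers": -0.3,"dx": 0.0,"dy": 0.0,"dz": 0.06,"roll": 0},{"fingers": -0.3,"dx": 0.0,"dy": 0.0,"dz": 0.08,"roll": 0},{"fingers": -0.3,"dx": 0.0,"dy": 0.0,"dz": 0.08,"roll": 0},{"fingers": -0.3,"dx": 0.0,"dy": 0.0,"dz": 0.08,"roll": 0}], squeeze=60)

```text
time: 1.9
tool_pos: [0.4098, 0.2886, 0.1222]
tcp_rot: [-0.241, 3.131, 0.001]
wrist_force: [0.3, 0.2, 1.3]
width: 0.647
grip_force: 0.0
```

```bash
python3 -c "
from h import *
go((.4068,.2847,.045),98.9)"
```

```text
t 1.9 pos [0.4098 0.2886 0.1222] ydir 98.8 tilt [ 1.e-03  8.e-04 -1.e+00] q6 -1.16 F [0.3 0.2 1.3] w 0.647
dx dy dz mm [ 3.7 -3.4 77.2] roll -0.1
```

```bash
cat >> h.py <<'E'
def cup(W,c,h=.0):
    """measure cup: handle line and rim circle near c=(x,y) of the cup; h=underside height above plank"""
    near=(abs(W[...,0]-c[0])<.14)&(abs(W[...,1]-c[1])<.07)&(W[...,2]>.064+h)&(W[...,2]<.085+h)
    b=W[near&(np.hypot(W[...,0]-c[0],W[...,1]-c[1])<.036)]
    q=cv2.minEnclosingCircle(b[:,:2].astype(np.float32)); H=W[near&(W[...,0]<c[0]-.04)]
    f=np.polyfit(H[:,0],H[:,1],1); g=np.degrees(np.arctan(f[0]))
    print('rim',np.round(q[0],4),round(q[1],4),len(b),'handle yaw',round(g,1),'y at c',np.polyval(f,q[0][0]).round(4),'xmin',H[:,0].min().round(4))
E
python3 -c "
from h import *
im,d,c=grab('wrist','w2.png');cup(cloud(d,c),(.491,.298))
go((.4068,.2847,.045),98.9)"
```

```text
rim [0.4864 0.2978] 0.0314 1375 handle yaw 8.9 y at c 0.2974 xmin 0.3658
t 1.95 pos [0.4102 0.2886 0.1226] ydir 98.8 tilt [ 0.0018  0.0013 -1.    ] q6 -1.16 F [-1.4  1.1 -0.3] w 0.649
dx dy dz mm [ 4.1 -3.4 77.6] roll -0.1
```

step_arm(commands=[{"fingers": -0.3,"dx": 0.004,"dy": -0.0035,"dz": 0.03,"roll": 0},{"fingers": -0.3,"dx": 0.004,"dy": -0.0035,"dz": 0.055,"roll": 0},{"fingers": -0.3,"dx": 0.004,"dy": -0.0035,"dz": 0.07,"roll": 0},{"fingers": -0.3,"dx": 0.004,"dy": -0.0035,"dz": 0.077,"roll": 0},{"fingers": -0.3,"dx": 0.004,"dy": -0.0035,"dz": 0.077,"roll": 0},{"fingers": -0.3,"dx": 0.004,"dy": -0.0035,"dz": 0.077,"roll": 0}], squeeze=60)

```text
time: 2.7
tool_pos: [0.407, 0.284, 0.0452]
tcp_rot: [-0.24, 3.131, 0.001]
wrist_force: [0.1, 0.0, 0.0]
width: 0.648
grip_force: 0.0
```

```bash
python3 -c "
from h import *
go((.4068,.2847,.045),98.9)"
```

```text
t 2.7 pos [0.407  0.284  0.0452] ydir 98.8 tilt [ 1.5e-03  9.0e-04 -1.0e+00] q6 -1.16 F [0.1 0.  0. ] w 0.648
dx dy dz mm [0.1 0.7 0.2] roll -0.1
```

Close and lift a little.

step_arm(commands=[{"fingers": 0.2,"dx": 0,"dy": 0,"dz": 0,"roll": 0},{"fingers": 0.5,"dx": 0,"dy": 0,"dz": 0,"roll": 0},{"fingers": 0.7,"dx": 0,"dy": 0,"dz": 0,"roll": 0},{"fingers": 1,"dx": 0,"dy": 0,"dz": 0,"roll": 0},{"fingers": 1,"dx": 0,"dy": 0,"dz": 0,"roll": 0},{"fingers": 1,"dx": 0,"dy": 0,"dz": 0,"roll": 0},{"fingers": 1,"dx": 0,"dy": 0,"dz": 0,"roll": 0},{"fingers": 1,"dx": 0,"dy": 0,"dz": 0,"roll": 0}], squeeze=60)

```text
time: 3.7
tool_pos: [0.4062, 0.2835, 0.0444]
tcp_rot: [-0.24, 3.132, 0.0]
wrist_force: [-0.8, -0.7, 2.4]
width: 0.125
grip_force: 58.7
```

step_arm(commands=[{"fingers": 1,"dx": 0,"dy": 0,"dz": -0.005,"roll": 0},{"fingers": 1,"dx": 0,"dy": 0,"dz": -0.015,"roll": 0},{"fingers": 1,"dx": 0,"dy": 0,"dz": -0.025,"roll": 0},{"fingers": 1,"dx": 0,"dy": 0,"dz": -0.03,"roll": 0},{"fingers": 1,"dx": 0,"dy": 0,"dz": -0.03,"roll": 0},{"fingers": 1,"dx": 0,"dy": 0,"dz": -0.03,"roll": 0}], squeeze=60)

```text
time: 4.45
tool_pos: [0.406, 0.2833, 0.0741]
tcp_rot: [0.24, -3.132, 0.0]
wrist_force: [0.2, 0.6, -1.0]
width: 0.127
grip_force: 58.3
```

```bash
python3 - <<'E'
from h import *
s=read_state();print(s['grip_force'],s['torque'])
go((.51,.083,.075),98.9)
im,d,c=grab('wrist','w3.png');W=cloud(d,c);cup(W,(.491,.298),.03)
S=np.load('scene0.npy')
# spout, head from the wrist view
m=(abs(W[...,0]-.65)<.1)&(abs(W[...,1]-.08)<.08)&(W[...,2]>.16);print(m.sum())
E
```

```text
58.30719709396362 [-0.02929138  0.07586794  0.00649168]
t 4.45 pos [0.406  0.2833 0.0741] ydir 98.8 tilt [-3.e-04 -2.e-04 -1.e+00] q6 -1.16 F [ 0.2  0.6 -1. ] w 0.127
dx dy dz mm [ -72.3 -213.8   -0.9] roll -0.1
rim [0. 0.] 0.0 0 handle yaw 8.0 y at c 0.2266 xmin 0.3653
0
```

View pics/w3.png

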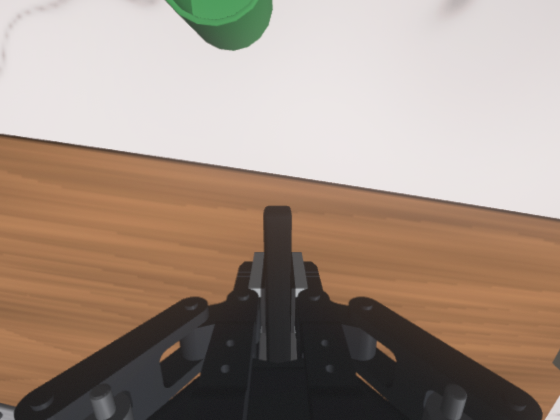

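The picture shows the handle held centrally between the pads (278,300); the cup itself is hidden by the gripper. It is lifted level. Now I'll carry it to a point in front of the spout.

step_arm(commands=[{"fingers": 1,"dx": -0.001,"dy": -0.015,"dz": 0,"roll": 0},{"fingers": 1,"dx": -0.003,"dy": -0.045,"dz": 0,"roll": 0},{"fingers": 1,"dx": -0.006,"dy": -0.08,"dz": 0,"roll": 0},{"fingers": 1,"dx": -0.008,"dy": -0.115,"dz": 0,"roll": 0},{"fingers": 1,"dx": -0.011,"dy": -0.15,"dz": 0,"roll": 0},{"fingers": 1,"dx": -0.014,"dy": -0.185,"dz": 0,"roll": 0},{"fingers": 1,"dx": -0.016,"dy": -0.207,"dz": 0,"roll": 0},{"fingers": 1,"dx": -0.016,"dy": -0.218,"dz": 0,"roll": 0}], squeeze=60)

```text
time: 5.5
tool_pos: [0.455, 0.0687, 0.0741]
tcp_rot: [0.237, -3.132, 0.0]
wrist_force: [-0.4, 0.3, -1.6]
width: 0.127
grip_force: 58.4
```

step_arm(commands=[{"fingers": 1,"dx": 0,"dy": 0,"dz": 0,"roll": 0},{"fingers": 1,"dx": 0,"dy": 0,"dz": 0.01,"roll": 0},{"fingers": 1,"dx": 0,"dy": 0,"dz": 0.01,"roll": 0},{"fingers": 1,"dx": 0,"dy": 0,"dz": 0.01,"roll": 0},{"fingers": 1,"dx": 0,"dy": 0,"dz": 0.01,"roll": 0},{"fingers": 1,"dx": 0,"dy": 0,"dz": 0.01,"roll": 0}], squeeze=60)

```text
time: 6.25
tool_pos: [0.4554, 0.0707, 0.0645]
tcp_rot: [-0.241, 3.132, -0.0]
wrist_force: [0.5, 0.3, -1.2]
width: 0.122
grip_force: 58.5
```

```bash
python3 - <<'E'
from h import *
np.set_printoptions(precision=4,suppress=True)
go((.516,.069,.047),98.9)
out=[]
for n in('top','scene'):
    im,d,c=grab(n); W=cloud(d,c)
    f=2 if n=='top' else 3
    x0,y0,w,h=(190,90,110,120) if n=='top' else (270,140,140,130)
    out.append(cv2.resize(im[y0:y0+h,x0:x0+w],(390,390*h//w)))
    def sel(x0,x1,y0,y1,z0,z1):
        m=(W[...,0]>x0)&(W[...,0]<x1)&(W[...,1]>y0)&(W[...,1]<y1)&(W[...,2]>z0)&(W[...,2]<z1); return W[m]
    P=sel(.655,.72,.03,.12,.196,.21)
    print(n,'head',P.min(0),P.max(0),P.mean(0),cv2.minEnclosingCircle(P[:,:2].astype(np.float32)))
    P=sel(.58,.65,.04,.12,.165,.2);print('spout',P.min(0),P.max(0),np.polyfit(P[:,0],P[:,1],1),len(P)); 
    P=sel(.595,.75,.0,.15,.014,.026);print('foot',cv2.minAreaRect(P[:,:2].astype(np.float32)),len(P))
    P=sel(.515,.575,.05,.12,.07,.095);print('cup',P.min(0),P.max(0),cv2.minEnclosingCircle(P[:,:2].astype(np.float32)),len(P))
H=max(o.shape[0] for o in out)
cv2.imwrite('pics/c4.png',np.hstack([cv2.copyMakeBorder(o,0,H-o.shape[0],0,0,0) for o in out]))
E
```

```text
t 6.25 pos [0.4554 0.0707 0.0645] ydir 98.8 tilt [ 0.0003  0.     -1.    ] q6 -1.62 F [ 0.5  0.3 -1.2] w 0.122
dx dy dz mm [-59.7 -10.9  17.5] roll -0.1
top head [0.6561 0.0603 0.1962] [0.6918 0.0954 0.2066] [0.6737 0.0777 0.2016] ((0.6740682721138, 0.07788608223199844), 0.01807110384106636)
spout [0.5974 0.077  0.1702] [0.65   0.0885 0.1991] [-0.088   0.1373] 102
foot ((0.6723637580871582, 0.07505989819765091), (0.1542377769947052, 0.14978879690170288), 0.07626781612634659) 806
cup [0.5561 0.0681 0.0704] [0.5667 0.1058 0.0946] ((0.5581812262535095, 0.08696191012859344), 0.01907610334455967) 37
scene head [0.6561 0.0613 0.1961] [0.6954 0.094  0.2055] [0.6787 0.0759 0.2013] ((0.6758125424385071, 0.07692284137010574), 0.01982651837170124)
spout [0.6004 0.0748 0.167 ] [0.6498 0.0883 0.1982] [-0.0826  0.1328] 84
foot ((0.6733312606811523, 0.07280618697404861), (0.151777446269989, 0.14510254561901093), 0.03133440390229225) 564
cup [0.5151 0.0576 0.0701] [0.5698 0.1134 0.0937] ((0.5420329570770264, 0.08535030484199524), 0.02886996418237686) 248
```

View pics/c4.png

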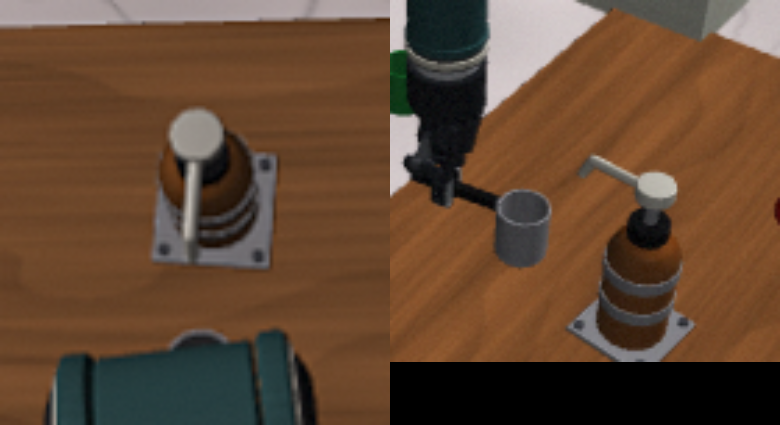

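The left (top) crop shows the pump head at (197,135) and spout tip at (192,250). The right (scene) crop shows the cup held level at (523,225), clear of the spout. I'll slide it under and check before lowering.

step_arm(commands=[{"fingers": 1,"dx": -0.008,"dy": -0.001,"dz": 0,"roll": 0},{"fingers": 1,"dx": -0.02,"dy": -0.003,"dz": 0,"roll": 0},{"fingers": 1,"dx": -0.034,"dy": -0.006,"dz": 0,"roll": 0},{"fingers": 1,"dx": -0.047,"dy": -0.008,"dz": 0,"roll": 0},{"fingers": 1,"dx": -0.055,"dy": -0.01,"dz": 0,"roll": 0},{"fingers": 1,"dx": -0.058,"dy": -0.01,"dz": 0,"roll": 0},{"fingers": 1,"dx": -0.058,"dy": -0.01,"dz": 0,"roll": 0},{"fingers": 1,"dx": -0.058,"dy": -0.01,"dz": 0.008,"roll": 0}], squeeze=60)

```text
time: 7.35
tool_pos: [0.5143, 0.0695, 0.0565]
tcp_rot: [-0.24, 3.131, 0.0]
wrist_force: [-0.3, 0.0, -0.1]
width: 0.13
grip_force: 58.5
```

step_arm(commands=[{"fingers": 1,"dx": 0,"dy": 0,"dz": 0.002,"roll": 0},{"fingers": 1,"dx": 0,"dy": 0,"dz": 0.002,"roll": 0},{"fingers": 1,"dx": 0,"dy": 0,"dz": 0.002,"roll": 0}], squeeze=60)

```text
time: 7.72
tool_pos: [0.514, 0.0694, 0.0543]
tcp_rot: [-0.24, 3.132, -0.0]
wrist_force: [-0.6, 0.7, -2.1]
width: 0.129
grip_force: 58.5
```

```bash
python3 - <<'E'
from h import *
np.set_printoptions(precision=4,suppress=True)
go((.5145,.0697,.0445),98.9)
im,d,c=grab('scene'); W=cloud(d,c)
cv2.imwrite('pics/c5.png',cv2.resize(im[150:280,290:420],(520,520)))
def sel(x0,x1,y0,y1,z0,z1):
    m=(W[...,0]>x0)&(W[...,0]<x1)&(W[...,1]>y0)&(W[...,1]<y1)&(W[...,2]>z0)&(W[...,2]<z1); return W[m]
P=sel(.57,.64,.04,.12,.07,.09);print('cup',P.min(0),P.max(0),cv2.minEnclosingCircle(P[:,:2].astype(np.float32)),len(P))
P=sel(.58,.65,.04,.12,.14,.2);print('spout',P[P[:,2]<.175].mean(0),P.min(0))
E
```

```text
t 7.72 pos [0.514  0.0694 0.0543] ydir 98.8 tilt [ 0.0001 -0.     -1.    ] q6 -1.64 F [-0.6  0.7 -2.1] w 0.129
dx dy dz mm [-0.5  0.2  9.8] roll -0.1
cup [0.5707 0.057  0.07  ] [0.6277 0.1121 0.0842] ((0.5996542572975159, 0.08263945579528809), 0.029662836343050003) 162
spout [0.6058 0.0825 0.1712] [0.601  0.0758 0.1686]
```

View pics/c5.png

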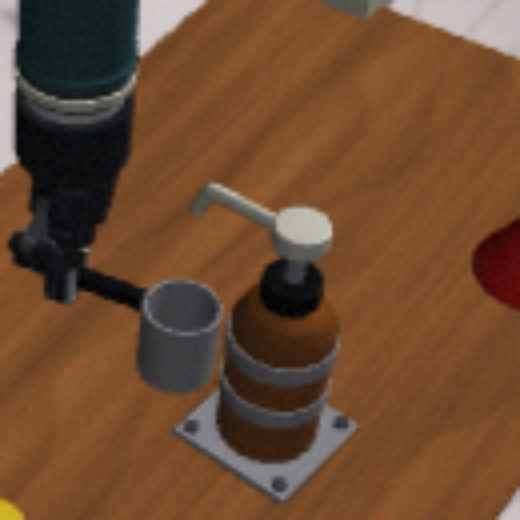

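The cup mouth (180,305) is below the spout tip (198,210), with the foot's corner just beyond. Measured cup at (0.600, 0.083) against the spout at (0.601, 0.083). Lowering.

step_arm(commands=[{"fingers": 1,"dx": 0,"dy": 0,"dz": 0.004,"roll": 0},{"fingers": 1,"dx": 0,"dy": 0,"dz": 0.007,"roll": 0},{"fingers": 1,"dx": 0,"dy": 0,"dz": 0.009,"roll": 0},{"fingers": 1,"dx": 0,"dy": 0,"dz": 0.01,"roll": 0},{"fingers": 1,"dx": 0,"dy": 0,"dz": 0.01,"roll": 0},{"fingers": 1,"dx": 0,"dy": 0,"dz": 0.01,"roll": 0}], squeeze=60)

```text
time: 8.52
tool_pos: [0.5142, 0.0695, 0.0445]
tcp_rot: [-0.24, 3.132, -0.0]
wrist_force: [-1.9, 0.5, 1.8]
width: 0.124
grip_force: 59.0
```

step_arm(commands=[{"fingers": 0.6,"dx": 0,"dy": 0,"dz": 0,"roll": 0},{"fingers": 0.3,"dx": 0,"dy": 0,"dz": 0,"roll": 0},{"fingers": 0,"dx": 0,"dy": 0,"dz": 0,"roll": 0},{"fingers": -0.3,"dx": 0,"dy": 0,"dz": 0,"roll": 0},{"fingers": -0.3,"dx": 0,"dy": 0,"dz": 0,"roll": 0},{"fingers": -0.3,"dx": 0,"dy": 0,"dz": -0.01,"roll": 0},{"fingers": -0.3,"dx": 0,"dy": 0,"dz": -0.03,"roll": 0},{"fingers": -0.3,"dx": 0,"dy": 0,"dz": -0.06,"roll": 0}], squeeze=30)

```text
time: 9.52
tool_pos: [0.5133, 0.0693, 0.1046]
tcp_rot: [0.24, -3.131, 0.0]
wrist_force: [0.8, -0.1, 0.5]
width: 0.65
grip_force: 0.0
```

step_arm(commands=[{"fingers": -0.3,"dx": 0,"dy": 0,"dz": -0.04,"roll": 0},{"fingers": -0.3,"dx": 0,"dy": 0,"dz": -0.08,"roll": 0},{"fingers": 0.5,"dx": 0,"dy": 0,"dz": -0.12,"roll": 0},{"fingers": 1,"dx": 0,"dy": 0,"dz": -0.15,"roll": 0},{"fingers": 1,"dx": 0,"dy": 0,"dz": -0.165,"roll": 0},{"fingers": 1,"dx": 0,"dy": 0,"dz": -0.165,"roll": 0},{"fingers": 1,"dx": 0,"dy": 0,"dz": -0.165,"roll": 0}], squeeze=30)

```text
time: 10.4
tool_pos: [0.5131, 0.0693, 0.2677]
tcp_rot: [0.24, -3.13, 0.0]
wrist_force: [-0.1, 0.7, -0.2]
width: -0.003
grip_force: 0.0
```

```bash
python3 - <<'E'
from h import *
np.set_printoptions(precision=4,suppress=True)
go((.675,.0775,.225),98.9)
for n in('scene','wrist'):
  im,d,c=grab(n); W=cloud(d,c)
  if n=='wrist': cv2.imwrite('pics/c6.png',im)
  def sel(x0,x1,y0,y1,z0,z1):
    m=(W[...,0]>x0)&(W[...,0]<x1)&(W[...,1]>y0)&(W[...,1]<y1)&(W[...,2]>z0)&(W[...,2]<z1); return W[m]
  P=sel(.57,.64,.04,.12,.062,.08)
  if len(P):print(n,'cup',P.min(0),P.max(0),cv2.minEnclosingCircle(P[:,:2].astype(np.float32)),len(P))
  P=sel(.63,.72,.03,.13,.19,.215)
  if len(P):print(n,'head',P.min(0),P.max(0),P.mean(0),len(P))
E
```

```text
t 10.4 pos [0.5131 0.0693 0.2677] ydir 98.8 tilt [-0.0026 -0.0002 -1.    ] q6 -1.64 F [-0.1  0.7 -0.2] w -0.003
dx dy dz mm [-161.3  -16.6   42.2] roll -0.1
scene cup [0.5701 0.0554 0.0625] [0.6288 0.1114 0.0746] ((0.5989589691162109, 0.0821719542145729), 0.02991560287773609) 145
scene head [0.6302 0.06   0.1901] [0.696  0.0956 0.2048] [0.6728 0.0753 0.1988] 206
wrist cup [0.5701 0.0559 0.062 ] [0.612  0.1094 0.0724] ((0.5959726572036743, 0.08216967433691025), 0.02750314772129059) 295
wrist head [0.6302 0.083  0.1908] [0.6469 0.086  0.1955] [0.6371 0.0841 0.1929] 31
```

View pics/c6.png

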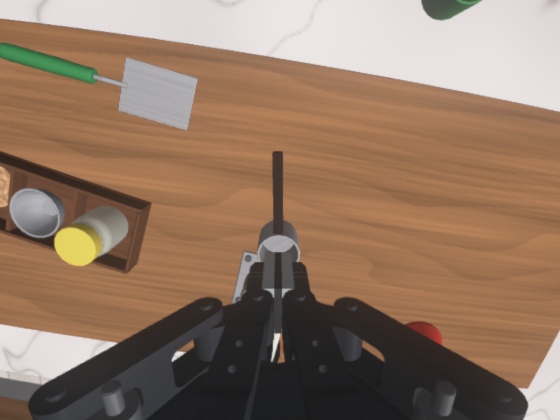

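The wrist view shows the cup standing at (279,245) on the plank with its handle out to (278,155), and nothing else disturbed. Now over the pump head.

step_arm(commands=[{"fingers": 1,"dx": -0.025,"dy": -0.003,"dz": 0,"roll": 0},{"fingers": 1,"dx": -0.065,"dy": -0.007,"dz": 0,"roll": 0},{"fingers": 1,"dx": -0.105,"dy": -0.011,"dz": 0,"roll": 0},{"fingers": 1,"dx": -0.14,"dy": -0.014,"dz": 0.005,"roll": 0},{"fingers": 1,"dx": -0.155,"dy": -0.016,"dz": 0.02,"roll": 0},{"fingers": 1,"dx": -0.161,"dy": -0.017,"dz": 0.04,"roll": 0},{"fingers": 1,"dx": -0.161,"dy": -0.017,"dz": 0.045,"roll": 0},{"fingers": 1,"dx": -0.161,"dy": -0.017,"dz": 0.045,"roll": 0}], squeeze=30)

```text
time: 11.5
tool_pos: [0.6742, 0.0771, 0.2231]
tcp_rot: [0.24, -3.13, -0.0]
wrist_force: [0.5, -0.5, -0.1]
width: 0.004
grip_force: 0.0
```

step_arm(commands=[{"fingers": 1,"dx": 0,"dy": 0,"dz": 0,"roll": 0},{"fingers": 1,"dx": 0,"dy": 0,"dz": 0,"roll": 0},{"fingers": 1,"dx": 0,"dy": 0,"dz": 0,"roll": 0}], squeeze=30)

```text
time: 11.88
tool_pos: [0.676, 0.0772, 0.2253]
tcp_rot: [-0.24, 3.131, 0.0]
wrist_force: [0.4, -0.4, -0.1]
width: 0.003
grip_force: 0.0
```

```bash
python3 - <<'E'
from h import *
go((.675,.0775,.203),98.9)
im,d,c=grab('scene'); cv2.imwrite('pics/c7.png',cv2.resize(im[150:280,290:420],(520,520)))
E
```

```text
t 11.88 pos [0.676  0.0772 0.2253] ydir 98.8 tilt [ 1.5e-03  1.0e-04 -1.0e+00] q6 -1.65 F [ 0.4 -0.4 -0.1] w 0.003
dx dy dz mm [ 1.   0.4 22.3] roll -0.1
```

View pics/c7.png

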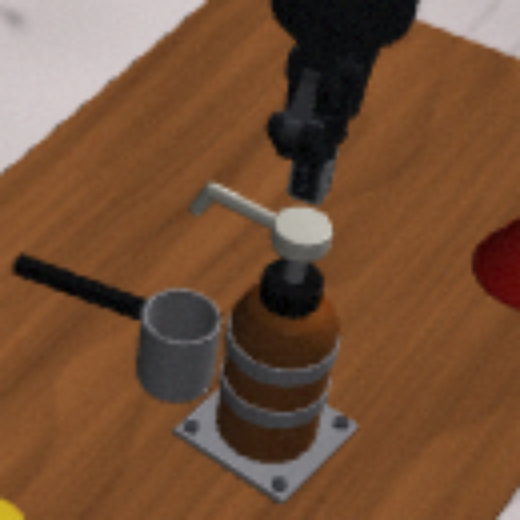

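The cup stands free at (178,340) under the spout and the shut fingertips (308,190) are over the head's centre (302,228). Pressing.

step_arm(commands=[{"fingers": 1,"dx": 0.001,"dy": 0,"dz": 0.01,"roll": 0},{"fingers": 1,"dx": 0.001,"dy": 0,"dz": 0.018,"roll": 0},{"fingers": 1,"dx": 0.001,"dy": 0,"dz": 0.022,"roll": 0},{"fingers": 1,"dx": 0.001,"dy": 0,"dz": 0.026,"roll": 0},{"fingers": 1,"dx": 0.001,"dy": 0,"dz": 0.03,"roll": 0},{"fingers": 1,"dx": 0.001,"dy": 0,"dz": 0.033,"roll": 0},{"fingers": 1,"dx": 0.001,"dy": 0,"dz": 0.033,"roll": 0},{"fingers": 1,"dx": 0.001,"dy": 0,"dz": 0.033,"roll": 0}], squeeze=30)

```text
time: 12.92
tool_pos: [0.6744, 0.077, 0.1926]
tcp_rot: [0.24, -3.132, 0.0]
wrist_force: [-5.0, -1.2, 7.0]
width: 0.001
grip_force: 3.7
```

step_arm(commands=[{"fingers": 1,"dx": 0,"dy": 0,"dz": 0.0015,"roll": 0},{"fingers": 1,"dx": 0,"dy": 0,"dz": 0.003,"roll": 0},{"fingers": 1,"dx": 0,"dy": 0,"dz": 0.003,"roll": 0}], squeeze=30)

```text
time: 13.3
tool_pos: [0.6745, 0.077, 0.1901]
tcp_rot: [-0.24, 3.132, -0.0]
wrist_force: [-6.3, 0.2, 8.7]
width: 0.001
grip_force: 4.3
```

step_arm(commands=[{"fingers": 1,"dx": 0,"dy": 0,"dz": 0.0015,"roll": 0},{"fingers": 1,"dx": 0,"dy": 0,"dz": 0.0015,"roll": 0}], squeeze=30)

```text
time: 13.55
tool_pos: [0.6746, 0.077, 0.19]
tcp_rot: [-0.24, 3.132, -0.0]
wrist_force: [-8.2, -1.0, 14.1]
width: -0.001
grip_force: 6.8
```

step_arm(commands=[{"fingers": 1,"dx": 0,"dy": 0,"dz": 0.001,"roll": 0},{"fingers": 1,"dx": 0,"dy": 0,"dz": 0.001,"roll": 0}], squeeze=30)

```text
time: 13.8
tool_pos: [0.6746, 0.077, 0.19]
tcp_rot: [-0.24, 3.131, -0.0]
wrist_force: [-9.0, -1.8, 16.8]
width: 0.001
grip_force: 8.5
```

step_arm(commands=[{"fingers": 1,"dx": 0,"dy": 0,"dz": -0.004,"roll": 0},{"fingers": 1,"dx": 0,"dy": 0,"dz": -0.009,"roll": 0},{"fingers": 1,"dx": 0,"dy": 0,"dz": -0.014,"roll": 0},{"fingers": 1,"dx": 0,"dy": 0,"dz": -0.02,"roll": 0},{"fingers": 1,"dx": 0,"dy": 0,"dz": -0.035,"roll": 0},{"fingers": 1,"dx": 0,"dy": 0,"dz": -0.06,"roll": 0},{"fingers": 1,"dx": 0,"dy": 0,"dz": -0.08,"roll": 0},{"fingers": 1,"dx": 0,"dy": 0,"dz": -0.08,"roll": 0}], squeeze=30)

```text
time: 14.8
tool_pos: [0.6764, 0.0771, 0.269]
tcp_rot: [-0.24, 3.127, 0.0]
wrist_force: [0.3, 0.5, -0.2]
width: 0.001
grip_force: 0.0
```

```bash
python3 - <<'E'
from h import *
np.set_printoptions(precision=4,suppress=True)
go((.514,.0694,.268),98.9)
im,d,c=grab('scene'); W=cloud(d,c)
def sel(x0,x1,y0,y1,z0,z1):
    m=(W[...,0]>x0)&(W[...,0]<x1)&(W[...,1]>y0)&(W[...,1]<y1)&(W[...,2]>z0)&(W[...,2]<z1); return W[m]
P=sel(.57,.64,.04,.12,.062,.08);print('cup',P.min(0),P.max(0),cv2.minEnclosingCircle(P[:,:2].astype(np.float32)),len(P))
P=sel(.655,.72,.03,.13,.196,.215);print('head',P.mean(0),len(P))
cup(W,(.599,.083))
E
```

```text
t 14.8 pos [0.6764 0.0771 0.269 ] ydir 98.8 tilt [ 0.0054  0.0004 -1.    ] q6 -1.65 F [ 0.3  0.5 -0.2] w 0.001
dx dy dz mm [161.7  17.1   0.1] roll -0.1
cup [0.5708 0.0565 0.0621] [0.6283 0.1107 0.0753] ((0.5989930033683777, 0.08237527310848236), 0.0297860037535429) 149
head [0.6786 0.0761 0.2014] 138
rim [0.5963 0.0807] 0.0328 139 handle yaw 9.0 y at c 0.0822 xmin 0.4777
```

Head fully back up, cup unmoved. Back to the handle.

step_arm(commands=[{"fingers": 1,"dx": 0.025,"dy": 0.003,"dz": 0,"roll": 0},{"fingers": 0.5,"dx": 0.065,"dy": 0.007,"dz": 0,"roll": 0},{"fingers": 0.0,"dx": 0.105,"dy": 0.011,"dz": 0,"roll": 0},{"fingers": -0.3,"dx": 0.14,"dy": 0.014,"dz": 0,"roll": 0},{"fingers": -0.3,"dx": 0.155,"dy": 0.016,"dz": 0,"roll": 0},{"fingers": -0.3,"dx": 0.162,"dy": 0.017,"dz": 0,"roll": 0},{"fingers": -0.3,"dx": 0.162,"dy": 0.017,"dz": 0,"roll": 0},{"fingers": -0.3,"dx": 0.162,"dy": 0.017,"dz": 0.03,"roll": 0}], squeeze=60)

```text
time: 15.85
tool_pos: [0.5154, 0.0694, 0.2384]
tcp_rot: [-0.24, 3.125, 0.0]
wrist_force: [0.6, -0.1, -0.9]
width: 0.648
grip_force: 0.0
```

step_arm(commands=[{"fingers": -0.3,"dx": 0,"dy": 0,"dz": 0.04,"roll": 0},{"fingers": -0.3,"dx": 0,"dy": 0,"dz": 0.08,"roll": 0},{"fingers": -0.3,"dx": 0,"dy": 0,"dz": 0.11,"roll": 0},{"fingers": -0.3,"dx": 0,"dy": 0,"dz": 0.13,"roll": 0},{"fingers": -0.3,"dx": 0,"dy": 0,"dz": 0.13,"roll": 0},{"fingers": -0.3,"dx": 0,"dy": 0,"dz": 0.13,"roll": 0}], squeeze=60)

```text
time: 16.6
tool_pos: [0.5133, 0.0692, 0.1065]
tcp_rot: [-0.24, 3.131, 0.0]
wrist_force: [0.4, -0.9, 0.1]
width: 0.647
grip_force: 0.0
```

```bash
python3 - <<'E'
from h import *
go((.514,.0694,.0445),98.9)
im,d,c=grab('wrist'); cup(cloud(d,c),(.599,.083))
E
```

```text
t 16.6 pos [0.5133 0.0692 0.1065] ydir 98.8 tilt [ 1.2e-03  1.0e-04 -1.0e+00] q6 -1.64 F [ 0.4 -0.9  0.1] w 0.647
dx dy dz mm [-0.6  0.1 62. ] roll -0.1
rim [0.5915 0.0824] 0.0287 958 handle yaw 9.1 y at c 0.0816 xmin 0.4741
```

step_arm(commands=[{"fingers": -0.3,"dx": -0.001,"dy": 0,"dz": 0.025,"roll": 0},{"fingers": -0.3,"dx": -0.001,"dy": 0,"dz": 0.045,"roll": 0},{"fingers": -0.3,"dx": -0.001,"dy": 0,"dz": 0.057,"roll": 0},{"fingers": -0.3,"dx": -0.001,"dy": 0,"dz": 0.062,"roll": 0},{"fingers": -0.3,"dx": -0.001,"dy": 0,"dz": 0.062,"roll": 0},{"fingers": 0.2,"dx": -0.001,"dy": 0,"dz": 0.062,"roll": 0},{"fingers": 0.5,"dx": -0.001,"dy": 0,"dz": 0.062,"roll": 0},{"fingers": 0.7,"dx": -0.001,"dy": 0,"dz": 0.062,"roll": 0}], squeeze=60)

```text
time: 17.65
tool_pos: [0.5134, 0.0693, 0.0442]
tcp_rot: [-0.24, 3.132, 0.0]
wrist_force: [-0.2, -0.4, 0.0]
width: 0.155
grip_force: 0.0
```

step_arm(commands=[{"fingers": 1,"dx": 0,"dy": 0,"dz": 0,"roll": 0},{"fingers": 1,"dx": 0,"dy": 0,"dz": 0,"roll": 0},{"fingers": 1,"dx": 0,"dy": 0,"dz": 0,"roll": 0},{"fingers": 1,"dx": 0,"dy": 0,"dz": 0,"roll": 0},{"fingers": 1,"dx": 0,"dy": 0,"dz": -0.003,"roll": 0},{"fingers": 1,"dx": 0,"dy": 0,"dz": -0.01,"roll": 0},{"fingers": 1,"dx": 0,"dy": 0,"dz": -0.015,"roll": 0},{"fingers": 1,"dx": 0,"dy": 0,"dz": -0.015,"roll": 0}], squeeze=60)

```text
time: 18.65
tool_pos: [0.5136, 0.0693, 0.0594]
tcp_rot: [-0.24, 3.131, -0.0]
wrist_force: [0.2, 0.1, -0.7]
width: 0.128
grip_force: 58.4
```

```bash
python3 - <<'E'
from h import *
a=np.radians(-11.3+0); u=np.array([np.cos(a),np.sin(a)]); print('final tcp for handle along crate x',np.array([.585,-.3175])-.085*u)
go((.454,.060,.10),98.9)
E
```

```text
final tcp for handle along crate x [ 0.50164775 -0.30084458]
t 18.65 pos [0.5136 0.0693 0.0594] ydir 98.8 tilt [ 1.2e-03  1.0e-04 -1.0e+00] q6 -1.64 F [ 0.2  0.1 -0.7] w 0.128
dx dy dz mm [ 60.3  -0.1 -40.6] roll -0.1
```

step_arm(commands=[{"fingers": 1,"dx": 0.008,"dy": 0,"dz": 0,"roll": 0},{"fingers": 1,"dx": 0.025,"dy": 0,"dz": 0,"roll": 0},{"fingers": 1,"dx": 0.045,"dy": 0,"dz": -0.003,"roll": 0},{"fingers": 1,"dx": 0.06,"dy": 0,"dz": -0.015,"roll": 0},{"fingers": 1,"dx": 0.06,"dy": 0,"dz": -0.04,"roll": 0},{"fingers": 1,"dx": 0.06,"dy": 0,"dz": -0.07,"roll": 0},{"fingers": 1,"dx": 0.06,"dy": 0,"dz": -0.09,"roll": 0},{"fingers": 1,"dx": 0.06,"dy": 0,"dz": -0.1,"roll": 0}], squeeze=60)

```text
time: 19.65
tool_pos: [0.4531, 0.06, 0.1596]
tcp_rot: [-0.24, 3.131, 0.0]
wrist_force: [-0.7, 0.3, -0.7]
width: 0.125
grip_force: 58.4
```

```bash
python3 - <<'E'
from h import *
go((.46,-.29,.16),78.7)
E
```

```text
t 19.65 pos [0.4531 0.06   0.1596] ydir 98.8 tilt [ 1.e-03  1.e-04 -1.e+00] q6 -1.65 F [-0.7  0.3 -0.7] w 0.125
dx dy dz mm [  46.5 -347.    -0.4] roll 20.1
```

step_arm(commands=[{"fingers": 1,"dx": 0.003,"dy": -0.02,"dz": 0,"roll": 0},{"fingers": 1,"dx": 0.008,"dy": -0.06,"dz": 0,"roll": 3},{"fingers": 1,"dx": 0.015,"dy": -0.11,"dz": 0,"roll": 6},{"fingers": 1,"dx": 0.022,"dy": -0.165,"dz": 0,"roll": 10},{"fingers": 1,"dx": 0.03,"dy": -0.22,"dz": 0,"roll": 14},{"fingers": 1,"dx": 0.037,"dy": -0.275,"dz": 0,"roll": 17},{"fingers": 1,"dx": 0.043,"dy": -0.32,"dz": 0,"roll": 19},{"fingers": 1,"dx": 0.046,"dy": -0.347,"dz": 0,"roll": 20}], squeeze=60)

```text
time: 20.65
tool_pos: [0.4598, -0.2915, 0.1577]
tcp_rot: [-0.312, -3.124, -0.001]
wrist_force: [0.1, -0.9, -1.4]
width: 0.13
grip_force: 58.6
```

step_arm(commands=[{"fingers": 1,"dx": 0,"dy": 0,"dz": 0,"roll": 0},{"fingers": 1,"dx": 0,"dy": 0,"dz": 0,"roll": 0},{"fingers": 1,"dx": 0,"dy": 0,"dz": 0,"roll": 0},{"fingers": 1,"dx": 0,"dy": 0,"dz": 0,"roll": 0}], squeeze=60)

```text
time: 21.15
tool_pos: [0.4612, -0.2888, 0.1588]
tcp_rot: [-0.305, -3.127, -0.0]
wrist_force: [-0.2, 0.7, -0.4]
width: 0.123
grip_force: 58.6
```

```bash
python3 - <<'E'
from h import *
go((.5016,-.3008,.11),78.7)
E
```

```text
t 21.15 pos [ 0.4612 -0.2888  0.1588] ydir 78.8 tilt [-1.e-04  2.e-04 -1.e+00] q6 -1.98 F [-0.2  0.7 -0.4] w 0.123
dx dy dz mm [-42.   -4.   48.7] roll 0.1
```

step_arm(commands=[{"fingers": 1,"dx": -0.01,"dy": -0.001,"dz": 0,"roll": 0},{"fingers": 1,"dx": -0.025,"dy": -0.003,"dz": 0,"roll": 0},{"fingers": 1,"dx": -0.037,"dy": -0.004,"dz": 0.005,"roll": 0},{"fingers": 1,"dx": -0.042,"dy": -0.004,"dz": 0.02,"roll": 0},{"fingers": 1,"dx": -0.042,"dy": -0.004,"dz": 0.04,"roll": 0},{"fingers": 1,"dx": -0.042,"dy": -0.004,"dz": 0.054,"roll": 0},{"fingers": 1,"dx": -0.042,"dy": -0.004,"dz": 0.06,"roll": 0},{"fingers": 1,"dx": -0.042,"dy": -0.004,"dz": 0.06,"roll": 0}], squeeze=60)

```text
time: 22.15
tool_pos: [0.501, -0.3017, 0.098]
tcp_rot: [-0.308, -3.125, -0.001]
wrist_force: [0.3, 0.6, -0.9]
width: 0.129
grip_force: 58.6
```

```bash
python3 - <<'E'
from h import *
np.set_printoptions(precision=4,suppress=True)
go((.5016,-.3008,.0525),78.7)
im,d,c=grab('scene'); W=cloud(d,c)
cv2.imwrite('pics/c8.png',cv2.resize(im[250:380,180:330],(600,520)))
def sel(x0,x1,y0,y1,z0,z1):
    m=(W[...,0]>x0)&(W[...,0]<x1)&(W[...,1]>y0)&(W[...,1]<y1)&(W[...,2]>z0)&(W[...,2]<z1); return W[m]
P=sel(.55,.65,-.37,-.27,.10,.13);print('cup',P.min(0),P.max(0),cv2.minEnclosingCircle(P[:,:2].astype(np.float32)),len(P))
E
```

```text
t 22.15 pos [ 0.501  -0.3017  0.098 ] ydir 78.8 tilt [-0.0012  0.0008 -1.    ] q6 -1.96 F [ 0.3  0.6 -0.9] w 0.129
dx dy dz mm [-0.5  0.9 45.5] roll 0.1
cup [ 0.5502 -0.3434  0.1   ] [ 0.6153 -0.2896  0.1279] ((0.582258939743042, -0.31495970487594604), 0.03386270999908447) 435
```

View pics/c8.png

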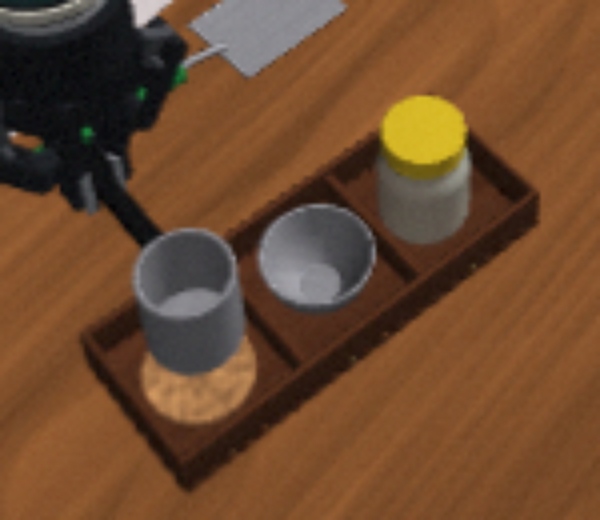

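The crop shows the cup held level at (190,300), directly above the cork pad (198,375) and clear of the divider. Lowering.

step_arm(commands=[{"fingers": 1,"dx": 0,"dy": 0,"dz": 0.01,"roll": 0},{"fingers": 1,"dx": 0,"dy": 0,"dz": 0.022,"roll": 0},{"fingers": 1,"dx": 0,"dy": 0,"dz": 0.033,"roll": 0},{"fingers": 1,"dx": 0,"dy": 0,"dz": 0.04,"roll": 0},{"fingers": 1,"dx": 0,"dy": 0,"dz": 0.043,"roll": 0},{"fingers": 1,"dx": 0,"dy": 0,"dz": 0.0445,"roll": 0},{"fingers": 1,"dx": 0,"dy": 0,"dz": 0.0445,"roll": 0},{"fingers": 1,"dx": 0,"dy": 0,"dz": 0.0445,"roll": 0}], squeeze=60)

```text
time: 23.2
tool_pos: [0.5019, -0.3021, 0.0547]
tcp_rot: [0.307, 3.126, -0.001]
wrist_force: [0.2, -0.0, -1.1]
width: 0.131
grip_force: 58.6
```

Still hanging, about 2 mm to go.

step_arm(commands=[{"fingers": 1,"dx": 0,"dy": 0,"dz": 0.001,"roll": 0},{"fingers": 1,"dx": 0,"dy": 0,"dz": 0.002,"roll": 0},{"fingers": 1,"dx": 0,"dy": 0,"dz": 0.002,"roll": 0},{"fingers": 1,"dx": 0,"dy": 0,"dz": 0.002,"roll": 0}], squeeze=60)

```text
time: 23.7
tool_pos: [0.5017, -0.302, 0.0524]
tcp_rot: [0.308, 3.126, -0.0]
wrist_force: [0.1, -0.4, 0.5]
width: 0.127
grip_force: 58.8
```

step_arm(commands=[{"fingers": 1,"dx": 0,"dy": 0,"dz": 0.0005,"roll": 0},{"fingers": 1,"dx": 0,"dy": 0,"dz": 0.0005,"roll": 0},{"fingers": 1,"dx": 0,"dy": 0,"dz": 0.0005,"roll": 0}], squeeze=60)

```text
time: 24.08
tool_pos: [0.5015, -0.302, 0.0521]
tcp_rot: [-0.307, -3.126, 0.0]
wrist_force: [-2.8, 0.3, 4.5]
width: 0.131
grip_force: 59.2
```

Contact. Release and rise.

step_arm(commands=[{"fingers": 0.6,"dx": 0,"dy": 0,"dz": 0,"roll": 0},{"fingers": 0.3,"dx": 0,"dy": 0,"dz": 0,"roll": 0},{"fingers": 0.0,"dx": 0,"dy": 0,"dz": 0,"roll": 0},{"fingers": -0.2,"dx": 0,"dy": 0,"dz": 0,"roll": 0},{"fingers": -0.2,"dx": 0,"dy": 0,"dz": 0,"roll": 0},{"fingers": -0.2,"dx": 0,"dy": 0,"dz": -0.01,"roll": 0},{"fingers": -0.2,"dx": 0,"dy": 0,"dz": -0.03,"roll": 0},{"fingers": -0.2,"dx": 0,"dy": 0,"dz": -0.06,"roll": 0}], squeeze=30)

```text
time: 25.08
tool_pos: [0.5013, -0.3018, 0.113]
tcp_rot: [-0.307, -3.126, -0.001]
wrist_force: [0.0, -0.1, 0.7]
width: 0.603
grip_force: 0.0
```

step_arm(commands=[{"fingers": -0.2,"dx": 0.01,"dy": 0,"dz": -0.03,"roll": 0},{"fingers": -0.2,"dx": 0.02,"dy": 0,"dz": -0.07,"roll": 0},{"fingers": -0.2,"dx": 0.03,"dy": 0,"dz": -0.11,"roll": 0},{"fingers": -0.2,"dx": 0.03,"dy": 0,"dz": -0.13,"roll": 0},{"fingers": -0.2,"dx": 0.03,"dy": 0,"dz": -0.13,"roll": 0},{"fingers": -0.2,"dx": 0.03,"dy": 0,"dz": -0.13,"roll": 0}], squeeze=30)

```text
time: 25.82
tool_pos: [0.4717, -0.2956, 0.2402]
tcp_rot: [-0.307, -3.125, -0.002]
wrist_force: [-0.7, 0.5, -0.7]
width: 0.598
grip_force: 0.0
```

```bash
python3 - <<'E'
from h import *
np.set_printoptions(precision=4,suppress=True)
im,d,c=grab('scene'); W=cloud(d,c)
cv2.imwrite('pics/c9.png',im)
def sel(x0,x1,y0,y1,z0,z1):
    m=(W[...,0]>x0)&(W[...,0]<x1)&(W[...,1]>y0)&(W[...,1]<y1)&(W[...,2]>z0)&(W[...,2]<z1); return W[m]
P=sel(.55,.65,-.37,-.27,.06,.1);print('cup',P.min(0),P.max(0),cv2.minEnclosingCircle(P[:,:2].astype(np.float32)),len(P))
E
```

```text
cup [ 0.5502 -0.3441  0.0602] [ 0.6164 -0.2896  0.0825] ((0.58299320936203, -0.31414690613746643), 0.033740393817424774) 346
```

View pics/c9.png

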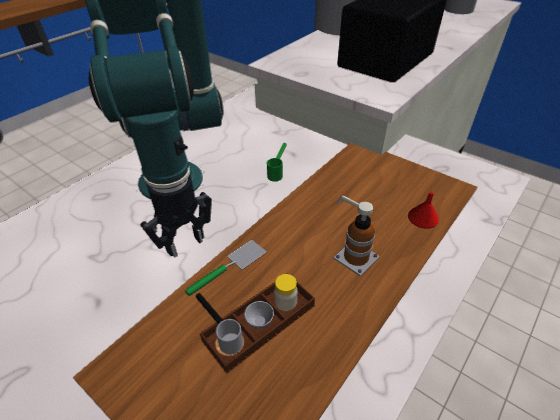

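The cup stands upright on the pad at (230,338) with the gripper clear at (175,220). The jar, bowl, spatula, funnel and green cup are where they were.

```bash
python3 -c "
from workcell import *
print(finish_job())"
```

```text
the job is handed in; nothing more can be done
None
```

The job is handed in at about 26 s: the cup stood under the spout, the pump was pressed fully down and sprang back, and the cup now stands upright on the cork pad with everything else where it was.

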